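Load castings into the drilling fixture and pin the template down

ROBOT

A 6-joint arm with a two-finger parallel gripper is mounted at the origin on the work surface. World frame = base frame: x ahead of the robot, y to its left, z up, the work surface at z = 0. Lengths are in mm, angles in rad, forces in N, time in s.
With the tool pointing down it reaches from about 425 to 950 mm from the base axis. Payload 14.7 kg.
Tool frame: the origin (TCP) lies between the finger pads; the fingertips stand 22 mm ahead of it and the grasp point (between the pads) lies 3 mm ahead of it (r.nose_length is the distance from the TCP to the fingertips, in mm); z points along the fingers, y is the line along which they close (so a half turn about z gives the same grasp; the last joint's range is limited). The gripper opens to 85 mm and grips with 20 to 120 N. Pads are 22 mm wide; open, the fingers measure 114 mm over their backs; the gripper's body (76 mm by 85 mm) begins 54 mm behind the grasp point. The pads swing forward as they close: fully open they stand 13 mm farther back than shut.
Start: joints at [1.11, 0.48, 1.596, -0, 1.065, -0.047], TCP at [261.336, 595.144, 253.297] pointing down, gripper open.
Joint ranges: [-2.75, 2.75], [-0.82, 2.05], [0.23, 2.67], [-1.56, 4.7], [0.09, 2.69], [-2.92, 2.92]. Speed limits (rad/s): [1.89, 1.89, 2.39, 3.01, 3.01, 3.01].

INTERFACE

Orientations are given as a unit quaternion [x, y, z, w].
In Python, from plant import r gives the robot as it stands.
- The arm moves only by the tool drive_tool, never from a script. Its argument "increments" is a list of rows, each a list of 3 entries, a list of its own where there are three numbers: the shift along the world's x, y, z in cm, then the turn about the world's z in rad, then the opening, from -1 (shut) to 1 (fully open), so that 0 is half open. A call has 1 to 5 rows; each row is the pose to reach, as a shift and turn from the pose commanded when the call began; what a row does not reach only later rows make up. A row lasts 1/12 s, in which the tool goes at most 41.7 mm and 7.16 degrees, less where a joint would pass 70% of its speed; a pose out of reach is approached as far as the arm can. A call with a gripper value outside its range is refused whole. The fingers move at their own pace and stop on an object; "force" is the grip in N (left out, the last holds). Time passes only in rows, so rows that repeat a pose let the fingers close. It gives the time, the measured TCP pose, the force, the opening and the grip force at its end, in the units of the state.
- r.read_state(): the state, without advancing time (a new reading comes with each control period).
- r.read_camera(name): name is "scene" or "top"; returns (picture, depth): 420x560x3 uint8, red, green, blue; 420x560 float32, mm along the optical axis (not along the pixel's ray), 0 where there is no reading.
- r.camera_info(name): a dict with "fov_y" (degrees; the focal length in pixels is half the picture's height over the tangent of half this angle, whatever the lens; pixels are square), "cx", "cy" (the principal point, pixels), "position" and "attitude" of the camera in the world. Camera axes: x right, y up, looking along -z (the intrinsics and any distortion apply to the point x, -y, -z); pixel columns grow to the right and rows downward; lengths in mm; the calibration is good to about 2 mm. A picture is of the moment at which its call begins. camera_info takes no time and is no camera call.
- r.close_job(): hands the job in; it is judged then, once.
The state is a dict: "t": time; "joint_positions": joint angles; "joint_velocities": joint speeds; "effort": joint torques, N m; "tool_pos": TCP position; "eef_rot": TCP orientation; "wrist_force": force on the tool from outside, world axes, zero at the start; "torque": the same for the moment, N m; "opening": finger opening in mm; "grasp_force": force on a finger pad.
Only numpy, scipy, OpenCV 4.12 (cv2) and the standard library are available. Lean on these libraries where they do the work, as an engineer would, in place of code of your own. Each camera call takes 0.05 s, during which the arm holds its last target. There are 200 camera calls.

TASK

Lift all the plaster castings out of the open mould and lay each, rib up, fully down in a nest of its own in the steel fixture. Then lower the aluminium drilling template over them onto the round and the diamond locating pin, wiggling it if need be, until it lies flat on the fixture's end blocks, and swing the clamp fully over its edge. Leave the other things on the bench where they are.

Things in the scene. Friction and masses are not known exactly. Their poses are not given: they have to be found in the camera images.
- fixture: Fixed dark steel holding fixture, base 228 x 96 x 20 mm; origin at the centre of its underside, z up, x along its length. The clamp is on its -y side, which faces roughly to the robot. Four open nests lie in a row on the bed; at each end a block, top 36 mm above the table, carries an upright locating pin
- bed (a point): Centre of the fixture's bed, 20 mm above the table; axes as the fixture's. The four nests are centred at x = -63, -21, 21, 63 mm (y = 0), each 37 mm (x) by 80 mm (y) inside, between fences 8 mm high and 5 mm thick
- pin_round (a point): Foot of the round locating pin, on top of the end block at fixture x = -100 mm, 36 mm above the table; the pin is 12 mm across and 28 mm tall, its last 5 mm tapered to 7 mm
- pin_diamond (a point): Foot of the diamond locating pin, on top of the end block at fixture x = +100 mm, 36 mm above the table; 12 mm across in y but only 7 mm in x, 23 mm tall, its last 5 mm tapered to about half
- clamp (a joint): Angle of the steel swing clamp on the fixture, rad: 0 = parked, clear of the template; 1.57 (its stop) = nose fully over the template's edge. Stays where it is left (light friction, 0.05 N m). Grows anticlockwise seen from above, about the vertical axis through clamp_pivot
- clamp_pivot (a point): Pivot axis of the clamp, at fixture x = 0, y = -66 mm; the flat arm lies 46 to 54 mm above the table
- clamp_knob (a point): Half-way up the clamp's upright round black handle (16 mm across, 54 to 96 mm above the table), on the arm's tail, 55 mm from the pivot. At clamp 0 it lies on the fixture's -x side of the pivot, at 1.57 on its -y side: it travels a quarter circle. The nose, opposite, is 28 mm long
- mould: Fixed open casting mould, a shallow wooden box with clay-coloured walls, 196 x 104 mm, 20 mm high; origin at the centre of its underside, x along its length. Four cavities in a row, centred at x = -63, -21, 21, 63 mm, 37 x 80 mm, 12 mm deep (floor 8 mm above the table); some may be empty
- template_grip (a point): Centre of the drilling template's black grip bar, which is 14 mm wide (x), 60 mm long (y), 14 mm high, on two posts over the middle of the plate. 41 mm above the plate's underside; z up. With the plate down on the fixture's end blocks this point is 57 mm above the bed. To be pinched across x
- template_plate (a point): Centre of the underside of the same template: a loose aluminium plate 224 (x) x 96 (y) x 8 mm, 0.45 kg, with a 13.4 mm round hole at x = -100 and one at x = +100 mm (alike: it may go on either way round) and four windows 23 x 53 mm at x = -63, -21, 21, 63 mm for the castings' ribs
- casting0_mid (a point): Cast plaster ornament, about 0.11 kg, the same as the others; may be absent. Body 32 mm (x) x 72 mm (y) x 12 mm, with a rib on top to hold it by, 12 mm (x) x 38 mm (y), rising 18 mm above the body (30 mm in all). The point is at its centre, 15 mm above its underside; z up. At the start it lies in a cavity of the mould; in a nest its point is 15 mm above the bed
- casting1_mid (a point): Cast plaster ornament, about 0.11 kg, the same as the others; may be absent. Body 32 mm (x) x 72 mm (y) x 12 mm, with a rib on top to hold it by, 12 mm (x) x 38 mm (y), rising 18 mm above the body (30 mm in all). The point is at its centre, 15 mm above its underside; z up. At the start it lies in a cavity of the mould; in a nest its point is 15 mm above the bed
- casting2_mid (a point): Cast plaster ornament, about 0.11 kg, the same as the others; may be absent. Body 32 mm (x) x 72 mm (y) x 12 mm, with a rib on top to hold it by, 12 mm (x) x 38 mm (y), rising 18 mm above the body (30 mm in all). The point is at its centre, 15 mm above its underside; z up. At the start it lies in a cavity of the mould; in a nest its point is 15 mm above the bed
- casting3_mid (a point): Cast plaster ornament, about 0.11 kg, the same as the others; may be absent. Body 32 mm (x) x 72 mm (y) x 12 mm, with a rib on top to hold it by, 12 mm (x) x 38 mm (y), rising 18 mm above the body (30 mm in all). The point is at its centre, 15 mm above its underside; z up. At the start it lies in a cavity of the mould; in a nest its point is 15 mm above the bed
- glue: Bystander, to be left where it is: white glue bottle, 60 mm across, 150 mm tall; origin at its underside
- tin: Bystander, to be left where it is: can, 80 mm across, 100 mm tall; origin at its underside
- brush: Bystander, to be left where it is: brush lying on the table; origin at its underside
- mallet: Bystander, to be left where it is: hammer lying on the table; origin at its underside
- pot: Bystander, to be left where it is: white ceramic cup, 80 mm across, 80 mm tall; origin at its underside
- offcut: Bystander, to be left where it is: gilded offcut of frame moulding, 160 x 50 x 34 mm; origin at its underside
- puck: Bystander, to be left where it is: steel weight, 60 mm across, 35 mm tall; origin at its underside
Mind the look-alikes: they are no part of the job. There is more than one size of the part that bears template_grip; the job needs the largest.

How it is judged (in metres and radians):
On the way, in this order (a step that is already met when the one before it is completed fails the run):
1. every casting lies in a nest of the fixture (z of casting0_mid in the frame of bed between 0.012 and 0.018 m and y of casting0_mid in the frame of bed between -0.006 and 0.006 m and x of casting0_mid in the frame of bed between -0.07 and 0.07 m and angle between each of casting0_mid, casting1_mid, casting2_mid, casting3_mid's own z axis and vertical below 0.08 rad and angle between the x axis of each of casting0_mid, casting1_mid, casting2_mid, casting3_mid and the x axis of bed, either way round below 0.15 rad and z of casting1_mid in the frame of bed between 0.012 and 0.018 m and y of casting1_mid in the frame of bed between -0.006 and 0.006 m and x of casting1_mid in the frame of bed between -0.07 and 0.07 m and z of casting2_mid in the frame of bed between 0.012 and 0.018 m and y of casting2_mid in the frame of bed between -0.006 and 0.006 m and x of casting2_mid in the frame of bed between -0.07 and 0.07 m and z of casting3_mid in the frame of bed between 0.012 and 0.018 m and y of casting3_mid in the frame of bed between -0.006 and 0.006 m and x of casting3_mid in the frame of bed between -0.07 and 0.07 m), for 0.2 s.
2. the template is down on both pins (z of template_grip in the frame of bed between 0.054 and 0.0595 m and horizontal distance between template_grip and bed below 0.003 m and angle between template_grip's own z axis and vertical below 0.025 rad and angle between the x axis of template_grip and the x axis of bed, either way round below 0.03 rad), for 0.2 s.
3. the clamp is swung over the template (value of joint clamp above 1.4 rad), for 0.2 s.
At the end, for the whole second after the job is handed in: Every casting lies flat, rib up, in a nest of the fixture (height within 3 mm, tilt under 0.08 rad); the template lies on both pins, flat on the end blocks (within 3 mm in height and in the plane, tilt under 0.025 rad, lengthwise with the fixture); the clamp stands beyond 1.4 rad (all of step 1 and all of step 2 and value of joint clamp above 1.4 rad); the robot touches nothing.
It fails at once if a bystander is pushed more than 3 cm (distance of any of glue, tin, brush, mallet, pot, offcut, puck from where it was at the start of the episode above 0.03 m).
Of casting0, casting1, casting2, casting3 only 3 to 4 are there at a start; the rules pass over those that are not, and their reading is None.
At some moment in a run one of template may be knocked a few centimetres aside while the robot is not near it.
Once in a run the grip may slacken for a moment while it holds something.
It also fails if it takes over 210 s, if anything falls off the work surface, if the arm or the gripper's body presses on something with over 40 N, if the wrist force passes 120 N, or if a joint passes its speed limit or range.

## Working session

There is one attempt and no reset: what is moved stays moved. The work goes in short steps, Python scripts to look and compute and a tool call to move; the robot and the scene stay as the last step left them, time stands still between calls to the robot, and variables do not carry over. Pictures are saved under pics/ and viewed, at most 14 in all, crops included, and the job is handed in when it is done.

Besides the shell and the picture viewer there is one more tool, called after ">>>" as a command line: name --argument value ..., lists and objects as JSON in quotes. drive_tool: Moves the arm, as the interface text tells. Its arguments: {"type":"object","properties":{"increments":{"type":"array","items":{"type":"array"}},"force":{"type":"number"}},"required":["increments"]}

```bash
ls; mkdir -p pics
cat > h.py <<'E'
import numpy as np, cv2
from scipy.spatial.transform import Rotation as R
from plant import r
E
python3 - <<'E'
from h import *
for n in("top","scene"):
    print(r.camera_info(n)); p,d=r.read_camera(n)
    np.savez(f"{n}0.npz",p=p,d=d); cv2.imwrite(f"pics/{n}0.png",p[:,:,::-1])
print(r.read_state())
E
```

```text
pics
{'fov_y': 52.147037449606266, 'cx': 270.2923292395168, 'cy': 213.70054475489806, 'position': array([ 391.88350562,  -22.36814341, 1291.80930426]), 'attitude': array([ 0.03499423, -0.03131588, -0.70516245,  0.70748897])}
{'fov_y': 55.19146777905518, 'cx': 282.0272422869914, 'cy': 205.36465853117733, 'position': array([1268.63204615, -253.14297917, 1062.64031186]), 'attitude': array([0.28036387, 0.1957033 , 0.55747198, 0.7565192 ])}
{'t': 0.1, 'joint_positions': array([ 1.11038044e+00,  4.80804425e-01,  1.59678125e+00, -3.04228137e-05,
        1.06505232e+00, -4.66085164e-02]), 'joint_velocities': array([ 1.28520710e-03,  1.81381869e-04, -1.51661858e-03,  1.46588782e-04,
       -1.00568907e-03,  8.73844799e-05]), 'effort': array([-3.08918097e-04, -9.52268100e+01, -4.31036854e+01, -1.48114430e-05,
        5.39570829e-03,  1.74090093e-05]), 'tool_pos': array([261.21848134, 594.85840181, 252.72466574]), 'eef_rot': array([ 2.05423367e-01,  9.78673064e-01, -5.09298657e-04, -1.18209853e-04]), 'wrist_force': array([-0.0652457 , -0.10968396, -0.65728864]), 'torque': array([0.04019581, 0.00012975, 0.02161736]), 'grasp_force': 0.0, 'opening': 85.30041592096275}
```

View pics/top0.png

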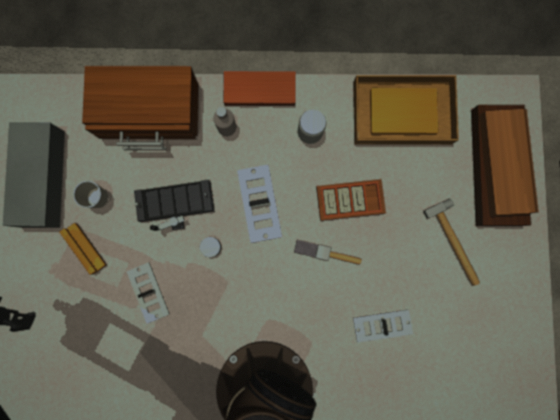

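View pics/scene0.png

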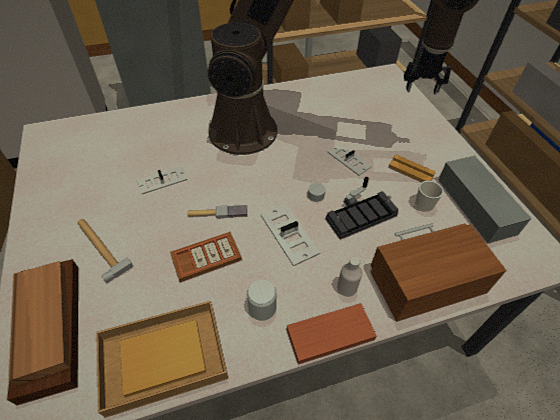

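Top view: the template look-alikes are at (259,203), (148,291) and (383,325). The largest is at (259,203), so I choose that one. The fixture is at (174,201) with its clamp at (170,225). The mould is at (350,199) with three castings at about (330,200), (344,200) and (358,200); the cavity at 372 is empty. Next is one close crop, and I'll fit the poses from depth.

```bash
cat >> h.py <<'E'
def cloud(n,d):
    c=r.camera_info(n); f=210/np.tan(np.radians(c["fov_y"]/2))
    v,u=np.mgrid[:420,:560]
    P=np.stack([(u-c["cx"])/f*d,-(v-c["cy"])/f*d,-d],-1)
    W=R.from_quat(c["attitude"]).apply(P.reshape(-1,3)).reshape(420,560,3)+c["position"]
    W[d==0]=np.nan
    return W
def rect(W,m):
    pts=W[m][:,:2].astype(np.float32)
    (cx,cy),(w,h),a=cv2.minAreaRect(pts)
    if w<h: w,h,a=h,w,a+90
    return [round(float(x),1) for x in(cx,cy,w,h)]+[round(float(np.radians((a+90)%180-90)),4),len(pts)]
def box(W,u0,u1,v0,v1,z0,z1):
    m=np.zeros(W.shape[:2],bool); m[v0:v1,u0:u1]=1
    return m&(W[...,2]>z0)&(W[...,2]<z1)
E
python3 - <<'E'
from h import *
D=np.load("top0.npz");p,d=D["p"],D["d"];W=cloud("top",d)
print("table z",[np.round(W[v,u],1) for u,v in((290,270),(300,170),(120,250),(400,260),(230,280))])
print("mould",rect(W,box(W,305,395,170,230,12,30)))
print("fixture",rect(W,box(W,125,222,172,223,10,80)))
print("template",rect(W,box(W,228,290,158,250,4,20)), rect(W,box(W,228,290,158,250,25,80)))
m=box(W,305,395,170,230,27,60)
n,l=cv2.connectedComponents(m.astype(np.uint8))
for i in range(1,n): print("rib",rect(W,l==i),np.round(np.nanmedian(W[l==i],0),1))
for nm,b in(("t",(228,290,158,250)),("f",(125,222,172,240)),("m",(305,395,170,230))):
    z=W[b[2]:b[3],b[0]:b[1],2]; print(nm,np.histogram(z[np.isfinite(z)],np.arange(-10,110,5))[0])
a=cv2.resize(p[150:255,120:400][:,:,::-1],None,fx=2.85,fy=2.85,interpolation=cv2.INTER_CUBIC); cv2.imwrite("pics/crop1.png",a)
S=cloud("scene",np.load("scene0.npz")["d"])
print("scene table",[np.round(S[v,u],1) for u,v in((150,220),(350,230))])
X=S.reshape(-1,3)
E
```

```text
table z [array([344.8, -74.8,   1.5]), array([ 647.9, -105.7,   -1.2]), array([402.5, 435.5,   0.7]), array([ 375.6, -404.2,   -2.3]), array([3.145e+02, 1.040e+02, 2.000e-01])]
mould [556.7, -255.9, 197.4, 104.3, -1.4592, 1701]
fixture [540.4, 271.3, 228.4, 118.9, -1.4345, 2574]
template [545.2, 20.6, 276.5, 184.9, -0.0007, 1805] [545.8, 18.3, 59.0, 14.5, -1.3712, 102]
rib [585.2, -234.4, 0.0, 0.0, 0.0, 1] [ 585.2 -234.4   27.5]
rib [588.3, -273.0, 0.0, 0.0, 0.0, 1] [ 588.3 -273.    27.9]
rib [560.0, -277.1, 38.2, 14.0, 0.1387, 63] [ 560.  -276.8   36.8]
rib [575.9, -180.7, 0.0, 0.0, 0.0, 1] [ 575.9 -180.7   28.5]
rib [553.9, -235.6, 36.2, 11.9, 0.0114, 56] [ 554.1 -235.    36.8]
rib [550.0, -192.7, 37.9, 12.7, 0.0955, 61] [ 550.7 -191.5   37.9]
rib [530.9, -171.3, 0.0, 0.0, 0.0, 1] [ 530.9 -171.3   30.3]
rib [510.6, -245.1, 0.0, 0.0, 0.0, 1] [ 510.6 -245.1   28.4]
t [ 119 1880 1997 1203  375    3    1    0    1    1   16   66   17    1
    0    0    0    0    0    0    0    0    0]
f [ 108 1818 1727  123   72  678  786  440  288  275   21   11   71   74
   37    6    3    3    4    5    5   14    2]
m [  81 1506 1456  377  200  743  784   64   33  112   27    0    0    0
    0    0    0    0    0    0    0    0    0]
scene table [array([ 358.8, -407.1,    0.8]), array([605.6, 204.4,  24.3])]
```

View pics/crop1.png

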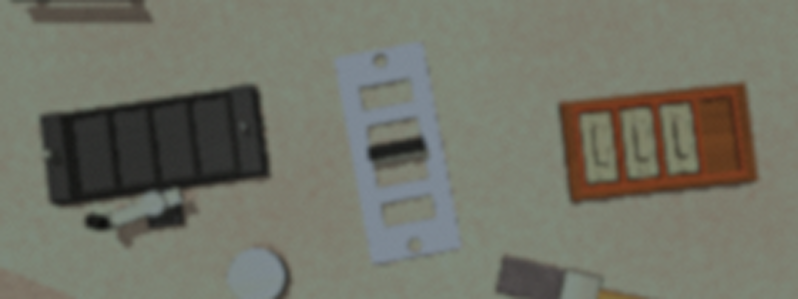

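The crop confirms the choice: the large template has its bar at crop (397,148) and holes at (379,60) and (415,245). The three castings are in the mould's left three cavities, and the fixture's clamp is parked with its knob at (97,221). Next I refine the poses by silhouette fitting in both cameras.

```bash
cat >> h.py <<'E'
from scipy.optimize import minimize
def proj(n,X):
    c=r.camera_info(n); f=210/np.tan(np.radians(c["fov_y"]/2))
    q=R.from_quat(c["attitude"]).inv().apply(np.asarray(X)-c["position"])
    return np.stack([c["cx"]+f*q[:,0]/-q[:,2],c["cy"]-f*q[:,1]/-q[:,2]],-1)
def bx(cx,cy,cz,lx,ly,lz):
    return np.array([[cx+a*lx/2,cy+b*ly/2,cz+c*lz/2] for a in(-1,1) for b in(-1,1) for c in(-1,1)])
BOX={"mould":[bx(0,0,10,196,104,20)],"tmpl":[bx(0,0,4,224,96,8)],
 "fix":[bx(0,0,10,228,96,20),bx(-100,0,18,28,96,36),bx(100,0,18,28,96,36)]}
def place(X,p):
    c,s=np.cos(p[2]),np.sin(p[2]); return np.stack([p[0]+c*X[:,0]-s*X[:,1],p[1]+s*X[:,0]+c*X[:,1],X[:,2]],-1)
def render(n,boxes,p,dz=0,S=4):
    M=np.zeros((420*S,560*S),np.uint8)
    for b in boxes:
        X=place(b,p)+[0,0,dz]
        h=cv2.convexHull(((proj(n,X)+.5)*S*16).astype(np.int32)); cv2.fillConvexPoly(M,h,255,shift=4)
    return cv2.resize(M,(560,420),interpolation=cv2.INTER_AREA)/255.
def seg(p,kind,b):
    lab=cv2.cvtColor(p,cv2.COLOR_RGB2LAB).astype(float); L,A,B=lab[...,0],lab[...,1]-128,lab[...,2]-128
    s=lambda x,w:1/(1+np.exp(-x/w))
    if kind=="mould": v=A-B*0
    elif kind=="fix": v=-L
    else: v=-B
    u0,u1,v0,v1=b; sub=v[v0:v1,u0:u1].copy()
    g=cv2.normalize(sub,None,0,255,cv2.NORM_MINMAX).astype(np.uint8)
    t,m=cv2.threshold(g,0,255,cv2.THRESH_BINARY+cv2.THRESH_OTSU)
    m=cv2.morphologyEx(m,cv2.MORPH_OPEN,np.ones((5,5) if kind=="fix" else (2,2)))
    cs,_=cv2.findContours(m,cv2.RETR_EXTERNAL,cv2.CHAIN_APPROX_NONE); k=max(cs,key=cv2.contourArea)
    out=np.zeros((420,560),np.uint8); cv2.drawContours(out,[k],-1,1,-1,offset=(u0,v0)); return out
def fit(n,p,kind,b,g,dz=0,boxes=None):
    m=seg(p,kind,b).astype(float); bo=boxes or BOX[kind]
    u0,u1,v0,v1=b
    def c(q):
        q=np.array(q)*[1,1,.01]; return np.sum(np.abs(render(n,bo,q,dz)-m)[v0:v1,u0:u1])
    x=np.array(g)*[1,1,100]
    for st in(8,3): 
        sim=np.vstack([x]+[x+st*np.eye(3)[i] for i in range(3)])
        x=minimize(c,x,method="Nelder-Mead",options=dict(initial_simplex=sim,xatol=.05,fatol=.1)).x
    return np.round(x*[1,1,.01],4),round(c(x),1),m.sum()
E
cat > f.py <<'E'
from h import *
B={"top":{"mould":(310,392,172,226),"fix":(128,220,174,218),"tmpl":(230,288,160,248)},
"scene":{"mould":(165,248,228,285),"fix":(322,402,186,242),"tmpl":(255,324,202,268)}}
G={"mould":(556.7,-256,.112),"fix":(545,271,.136),"tmpl":(545.5,18,.19)}
G["mould"]=(556.7,-256,.112+np.pi/2);G["fix"]=(545,271,.136+np.pi/2)
ov={}
for n in B:
    p=np.load(n+"0.npz")["p"]; o=p.copy()
    for k in B[n]:
        q,c,m=fit(n,p,k,B[n][k],G[k]); print(n,k,q,c,m)
        for b in BOX[k]:
            h=cv2.convexHull(((proj(n,place(b,q))+.5)*16).astype(np.int32)); cv2.polylines(o,[h],True,(0,255,0),1,shift=4)
        cs,_=cv2.findContours(seg(p,k,B[n][k]),0,1); cv2.drawContours(o,cs,-1,(255,0,0),1)
    ov[n]=cv2.resize(o[150:255,120:400] if n=="top" else o[180:290,160:410],(798,299))
cv2.imwrite("pics/ov.png",np.vstack(list(ov.values()))[:,:,::-1])
E
python3 f.py
```

```text
top mould [ 553.181  -257.9805    1.6829] 132.7 2223.0
top fix [550.0431 272.6434   1.7199] 98.2 2430.0
top tmpl [5.421834e+02 1.592890e+01 1.893000e-01] 52.2 2388.0
scene mould [ 555.7118 -255.3107    1.7035] 234.9 1865.0
scene fix [549.2614 270.9235   1.7263] 172.9 1941.0
scene tmpl [326.2407 149.2593   0.6285] 163.0 163.0
```

View pics/ov.png

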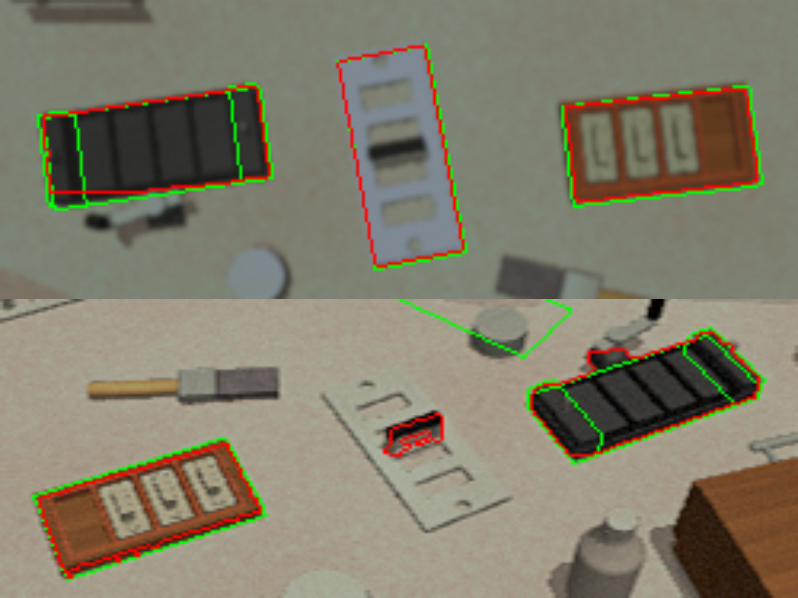

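Both cameras agree to 2–3 mm (the scene template segmentation failed, so I ignore that one). Refitting the fixture with a wider box, and starting the arm toward the casting nearest the template.

Run:
```python
from h import *
print(r.nose_length)
p=np.load("top0.npz")["p"]
for b in((128,220,174,222),(128,220,174,226),(128,220,170,230)): print(fit("top",p,"fix",b,(549,271.5,1.72)))
p=np.load("scene0.npz")["p"]
for b in((322,402,190,242),(322,402,196,245)): print(fit("scene",p,"fix",b,(549,271.5,1.72)))
```

```text
22.0
(array([550.4008, 271.7736,   1.7181]), np.float64(110.4), np.float64(2522.0))
(array([550.6958, 271.2508,   1.7147]), np.float64(115.0), np.float64(2522.0))
(array([550.7052, 271.4998,   1.7139]), np.float64(114.9), np.float64(2522.0))Traceback (most recent call last):
  File "<stdin>", line 6, in <module>
  File "h.py", line 56, in fit
    x=minimize(c,x,method="Nelder-Mead",options=dict(initial_simplex=sim,xatol=.05,fatol=.1)).x
      ~~~~~~~~^^^^^^^^^^^^^^^^^^^^^^^^^^^^^^^^^^^^^^^^^^^^^^^^^^^^^^^^^^^^^^^^^^^^^^^^^^^^^^^
    res = _minimize_neldermead(fun, x0, args, callback, bounds=bounds,
                               **options)
    fxe = func(xe)
    fx = function(np.copy(x), *(wrapper_args + args))
  File "h.py", line 52, in c
    q=np.array(q)*[1,1,.01]; return np.sum(np.abs(render(n,bo,q,dz)-m)[v0:v1,u0:u1])
                                                  ~~~~~~^^^^^^^^^^^
  File "h.py", line 34, in render
    h=cv2.convexHull(((proj(n,X)+.5)*S*16).astype(np.int32)); cv2.fillConvexPoly(M,h,255,shift=4)
                       ~~~~^^^^^
  File "h.py", line 21, in proj
    c=r.camera_info(n); f=210/np.tan(np.radians(c["fov_y"]/2))
ValueError: time passes only in moves, steps and waits
```

>>> drive_tool --increments '[[[1.2,-3.2,0],0.02,-0.3],[[2.4,-6.3,0],0.04,-0.3],[[3.6,-9.5,0],0.06,-0.3],[[4.8,-12.6,0],0.08,-0.3],[[5.8,-15.8,0],0.106,-0.3]]'

```text
t: 0.52
tool_pos: [319.6, 435.7, 253.0]
eef_rot: [0.153, 0.988, -0.0, -0.0]
wrist_force: [0.3, -0.4, -0.4]
opening: 29.8
grasp_force: 0.0
```

>>> drive_tool --increments '[[[1.2,-3.2,0],0.02,-0.3],[[2.4,-6.3,0],0.04,-0.3],[[3.6,-9.5,0],0.06,-0.3],[[4.8,-12.6,0],0.08,-0.3],[[5.8,-15.8,0],0.106,-0.3]]'

```text
t: 0.93
tool_pos: [377.7, 277.7, 253.2]
eef_rot: [0.1, 0.995, 0.0, 0.0]
wrist_force: [1.1, 1.0, 1.1]
opening: 30.1
grasp_force: 0.0
```

>>> drive_tool --increments '[[[1.2,-3.2,0],0.02,-0.3],[[2.4,-6.3,0],0.04,-0.3],[[3.6,-9.5,0],0.06,-0.3],[[4.8,-12.6,0],0.08,-0.3],[[5.8,-15.8,0],0.106,-0.3]]'

```text
t: 1.35
tool_pos: [435.7, 119.6, 253.3]
eef_rot: [0.047, 0.999, 0.0, 0.0]
wrist_force: [-0.4, 0.2, -0.4]
opening: 29.7
grasp_force: 0.0
```

>>> drive_tool --increments '[[[1.2,-3.2,0],0.02,-0.3],[[2.4,-6.3,0],0.04,-0.3],[[3.6,-9.5,0],0.06,-0.3],[[4.8,-12.6,0],0.08,-0.3],[[5.8,-15.8,0],0.106,-0.3]]'

```text
t: 1.77
tool_pos: [493.7, -38.6, 253.2]
eef_rot: [-0.005, 1.0, 0.0, -0.0]
wrist_force: [-0.3, 0.7, -0.0]
opening: 29.7
grasp_force: 0.0
```

>>> drive_tool --increments '[[[1.2,-3.2,0],0.02,-0.3],[[2.4,-6.3,0],0.04,-0.3],[[3.6,-9.5,0],0.06,-0.3],[[4.8,-12.6,0],0.08,-0.3],[[5.8,-15.8,0],0.106,-0.3]]'

```text
t: 2.18
tool_pos: [551.7, -196.5, 253.0]
eef_rot: [-0.058, 0.998, 0.0, -0.0]
wrist_force: [1.2, 0.1, 0.0]
opening: 30.2
grasp_force: 0.0
```

>>> drive_tool --increments '[[[-0.2,0.3,-4],0,-0.3],[[-0.2,0.3,-8],0,-0.3],[[-0.2,0.3,-12],0,-0.3],[[-0.2,0.3,-16],0,-0.3],[[-0.2,0.3,-19],0,-0.3]]'

```text
t: 2.6
tool_pos: [548.0, -191.5, 60.2]
eef_rot: [-0.058, 0.998, 0.001, -0.001]
wrist_force: [-0.7, 0.1, -1.0]
opening: 29.6
grasp_force: 0.0
```

>>> drive_tool --increments '[[[0,0,-0.5],0,-0.3],[[0,0,-1.0],0,-0.3],[[0,0,-1.5],0,-0.3],[[0,0,-1.8],0,-0.3],[[0,0,-1.8],0,-0.3]]'

```text
t: 3.02
tool_pos: [550.1, -192.1, 46.4]
eef_rot: [-0.058, 0.998, -0.0, 0.001]
wrist_force: [-0.2, -0.2, -0.4]
opening: 29.8
grasp_force: 0.0
```

>>> drive_tool --increments '[[[0,0,0],0,-0.45],[[0,0,0],0,-0.6],[[0,0,0],0,-0.8],[[0,0,0],0,-1],[[0,0,0],0,-1]]' --force 40

```text
t: 3.43
tool_pos: [549.9, -192.1, 46.4]
eef_rot: [-0.058, 0.998, -0.0, 0.001]
wrist_force: [-1.9, 0.7, 9.3]
opening: 10.9
grasp_force: 39.8
```

>>> drive_tool --increments '[[[0,0,0],0,-1],[[0,0,0],0,-1],[[0,0,0],0,-1],[[0,0,0],0,-1],[[0,0,0],0,-1]]' --force 80

```text
t: 3.85
tool_pos: [549.9, -192.1, 46.5]
eef_rot: [-0.058, 0.998, -0.0, 0.001]
wrist_force: [-2.2, 2.1, 12.0]
opening: 9.5
grasp_force: 78.8
```

>>> drive_tool --increments '[[[0,0,1],0,-1],[[0,0,2.5],0,-1],[[0,0,5],0,-1],[[0,0,7.5],0,-1],[[0,0,7.5],0,-1]]'

```text
t: 4.27
tool_pos: [551.5, -192.7, 125.2]
eef_rot: [-0.058, 0.998, -0.001, 0.003]
wrist_force: [1.7, -1.1, -0.7]
opening: 9.6
grasp_force: 78.7
```

```bash
sed -i 's/^from plant import r/from plant import r\nimport functools\nCI=functools.lru_cache(None)(lambda n:r.camera_info(n))/; s/c=r.camera_info(n)/c=CI(n)/' h.py
cat >> h.py <<'E'
def snap(*crops):
    out=[]
    for n,u0,u1,v0,v1 in crops:
        p,d=r.read_camera(n); np.savez(f"{n}_last.npz",p=p,d=d)
        out.append(cv2.resize(p[v0:v1,u0:u1],(400,int(400*(v1-v0)/(u1-u0))),interpolation=cv2.INTER_CUBIC))
    H=max(o.shape[0] for o in out); out=[cv2.copyMakeBorder(o,0,H-o.shape[0],0,0,0) for o in out]
    return np.hstack(out)[:,:,::-1]
E
python3 - <<'E'
from h import *
cv2.imwrite("pics/a.png",snap(("top",290,410,140,240),("scene",150,270,190,290)))
print(r.read_state())
E
```

```text
{'t': 4.3667, 'joint_positions': array([-3.88047727e-01,  5.48617054e-01,  1.87099304e+00, -1.30599905e-07,
        7.19349671e-01, -2.07509838e+00]), 'joint_velocities': array([-0.00120369,  0.03382331,  0.02045001, -0.0015189 , -0.01361028,
        0.00062081]), 'effort': array([ 2.72428268e-02, -9.38792324e+01, -3.30529439e+01,  1.74392797e-03,
        2.78598676e-01,  4.74057094e-05]), 'tool_pos': array([ 550.0215722 , -192.10110968,  121.8314716 ]), 'eef_rot': array([-5.80944340e-02,  9.98310224e-01, -5.68108525e-04,  1.18755184e-03]), 'wrist_force': array([-0.43386722,  0.6682068 , -1.31209549]), 'torque': array([-0.01349969,  0.03345242,  0.02579463]), 'grasp_force': 78.6707854270935, 'opening': 9.945666523589205}
```

View pics/a.png

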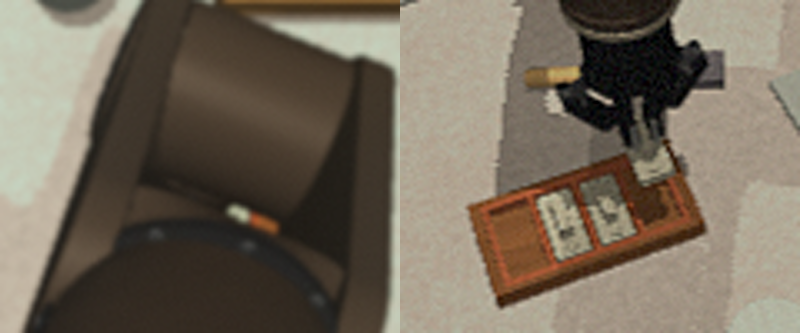

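Casting held (scene crop, (650,160)). Carrying it toward the fixture's far nest, fixture x = -63.

>>> drive_tool --increments '[[[0,2,2],0.01,-1],[[0,5,3],0.02,-1],[[-0.1,9,3],0.03,-1],[[-0.2,13,3],0.03,-1],[[-0.3,17,3],0.03,-1]]'

```text
t: 4.78
tool_pos: [545.4, -20.4, 149.7]
eef_rot: [-0.073, 0.997, 0.0, -0.001]
wrist_force: [0.6, 0.4, -1.4]
opening: 9.9
grasp_force: 78.6
```

>>> drive_tool --increments '[[[0,4,0],0,-1],[[0,8,0],0,-1],[[-0.1,12,0],0,-1],[[-0.2,16,0],0,-1],[[-0.3,20,0],0,-1]]'

```text
t: 5.2
tool_pos: [542.2, 180.0, 149.5]
eef_rot: [-0.073, 0.997, -0.0, -0.001]
wrist_force: [1.4, -0.3, -0.6]
opening: 9.3
grasp_force: 78.6
```

>>> drive_tool --increments '[[[0,4,0],0,-1],[[0,8,0],0,-1],[[-0.1,12,0],0,-1],[[-0.2,14.5,0],0,-1],[[-0.3,15.6,0],0,-1]]'

```text
t: 5.62
tool_pos: [539.4, 337.5, 149.3]
eef_rot: [-0.074, 0.997, 0.0, -0.0]
wrist_force: [-1.0, -0.5, -1.9]
opening: 9.9
grasp_force: 78.7
```

>>> drive_tool --increments '[[[0,0,-1],0,-1],[[0,0,-3],0,-1],[[0,0,-5],0,-1],[[0,0,-5],0,-1],[[0,0,-5],0,-1]]'

```text
t: 6.03
tool_pos: [539.4, 332.4, 98.8]
eef_rot: [-0.073, 0.997, -0.001, -0.002]
wrist_force: [-0.0, -0.4, -0.8]
opening: 9.4
grasp_force: 78.7
```

```bash
cat >> h.py <<'E'
CAST=[bx(0,0,6,32,72,12)]
def over(n,o,boxes,p,dz,col,S=1,off=(0,0),k=1):
    for b in boxes:
        q=(proj(n,place(b,p)+[0,0,dz])-off+.5)*k
        for i in range(8):
            for j in range(i):
                if bin(i^j).count("1")==1: cv2.line(o,tuple((q[i]*16).astype(int)),tuple((q[j]*16).astype(int)),col,1,cv2.LINE_AA,shift=4)
def held(s): 
    R_=R.from_quat(s["eef_rot"]).as_matrix(); return np.arctan2(R_[1,1],R_[0,1])
def look(name,n,u0,u1,v0,v1,items,k=6):
    p,d=r.read_camera(n); np.savez(f"{n}_last.npz",p=p,d=d)
    o=cv2.resize(p[v0:v1,u0:u1],None,fx=k,fy=k,interpolation=cv2.INTER_CUBIC)
    for bo,q,dz,col in items: over(n,o,bo,q,dz,col,off=(u0,v0),k=k)
    cv2.imwrite(f"pics/{name}.png",o[:,:,::-1])
FIX=(550,271.2,1.72-np.pi)
E
python3 - <<'E'
from h import *
s=r.read_state(); print(s["tool_pos"],held(s),s["opening"])
t=s["tool_pos"]
look("b","scene",315,410,150,245,[(BOX["fix"],FIX,0,(0,255,0)),(CAST,(t[0],t[1],held(s)-np.pi/2*0),t[2]-38.4,(255,0,0))])
E
```

```text
[539.38787345 332.37418843  98.83248666] 1.716119901439963 9.386507963866455
```

View pics/b.png

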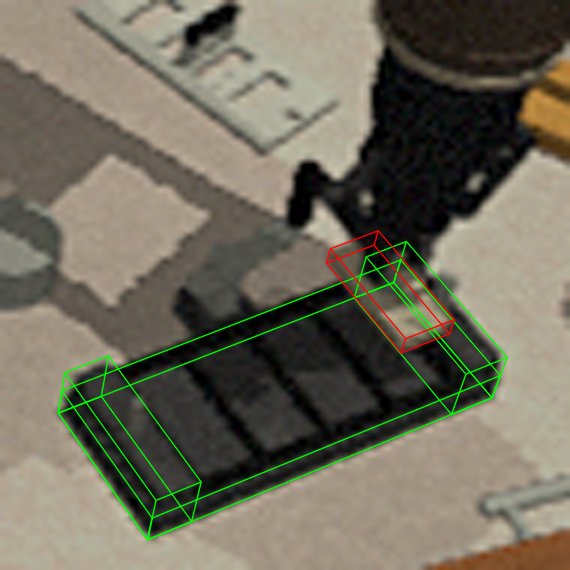

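>>> drive_tool --increments '[[[0.1,0.1,-1.5],0,-1],[[0.1,0.1,-2.5],0,-1],[[0.1,0.1,-3],0,-1],[[0.1,0.1,-3.2],0,-1],[[0.1,0.1,-3.2],0,-1]]'

```text
t: 6.5
tool_pos: [541.2, 334.9, 68.2]
eef_rot: [-0.073, 0.997, -0.0, -0.0]
wrist_force: [-0.4, 0.3, -1.6]
opening: 9.8
grasp_force: 78.7
```

>>> drive_tool --increments '[[[0,0,-0.2],0,-1],[[0,0,-0.3],0,-1],[[0,0,-0.4],0,-1],[[0,0,-0.5],0,-1],[[0,0,-0.5],0,-1]]'

```text
t: 6.92
tool_pos: [541.3, 335.1, 63.3]
eef_rot: [-0.073, 0.997, -0.0, -0.0]
wrist_force: [0.3, 0.3, -1.8]
opening: 9.8
grasp_force: 78.7
```

>>> drive_tool --increments '[[[0,-0.1,-0.2],0,-1],[[0,-0.1,-0.3],0,-1],[[0,-0.1,-0.4],0,-1],[[0,-0.1,-0.5],0,-1],[[0,-0.1,-0.5],0,-1]]'

```text
t: 7.33
tool_pos: [541.3, 334.1, 58.5]
eef_rot: [-0.073, 0.997, -0.0, -0.0]
wrist_force: [-2.7, -0.2, 5.1]
opening: 9.7
grasp_force: 79.4
```

>>> drive_tool --increments '[[[0,0,0],0,-0.6],[[0,0,0],0,-0.4],[[0,0,0],0,-0.3],[[0,0,2],0,-0.3],[[0,0,4],0,-0.3]]'

```text
t: 7.75
tool_pos: [540.5, 333.7, 97.6]
eef_rot: [-0.073, 0.997, -0.001, -0.001]
wrist_force: [0.4, -0.2, 0.4]
opening: 30.0
grasp_force: 0.0
```

>>> drive_tool --increments '[[[0,-3,3],0,-0.3],[[0.1,-7,4],-0.01,-0.3],[[0.2,-11,4],-0.02,-0.3],[[0.3,-15,4],-0.03,-0.3],[[0.4,-19,4],-0.03,-0.3]]'

```text
t: 8.17
tool_pos: [545.2, 142.6, 138.8]
eef_rot: [-0.058, 0.998, 0.0, 0.0]
wrist_force: [0.8, 0.6, 0.4]
opening: 30.0
grasp_force: 0.0
```

>>> drive_tool --increments '[[[0,-4,0],0,-0.3],[[0.1,-8,0],0,-0.3],[[0.2,-12,0],0,-0.3],[[0.3,-16,0],0,-0.3],[[0.4,-20,0],0,-0.3]]'

```text
t: 8.58
tool_pos: [549.1, -57.8, 138.4]
eef_rot: [-0.058, 0.998, -0.0, 0.0]
wrist_force: [1.0, -0.1, 0.0]
opening: 30.0
grasp_force: 0.0
```

Run:
```python
from h import *
s=r.read_state(); print(s["tool_pos"],held(s),s["opening"])
q=(540.6,333.5,FIX[2]+np.pi)
look("c","scene",315,410,150,245,[(BOX["fix"],FIX,0,(0,255,0)),(CAST,(541.3,334.1,FIX[2]),20,(255,0,0))])
```

```text
[549.09265885 -57.8161914  138.44116817] 1.6869846073465145 30.024232750153264
```

View pics/c.png

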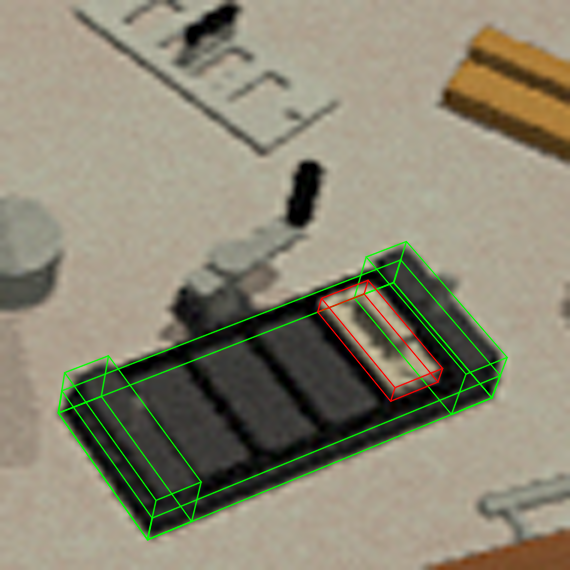

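The casting lies in its nest and the overlay matches to about 1 mm. On to the second casting.

>>> drive_tool --increments '[[[0.1,-4,0],0,-0.3],[[0.2,-8,0],0,-0.3],[[0.3,-12,0],0,-0.3],[[0.5,-16,0],0,-0.3],[[0.55,-17.6,0],0,-0.3]]'

```text
t: 9.05
tool_pos: [555.2, -236.5, 138.5]
eef_rot: [-0.057, 0.998, -0.001, 0.001]
wrist_force: [-1.7, -0.2, -0.1]
opening: 29.6
grasp_force: 0.0
```

>>> drive_tool --increments '[[[0,0,-2],0,-0.3],[[0,0,-5],0,-0.3],[[0,0,-7],0,-0.3],[[0,0,-8.2],0,-0.3],[[0,0,-8.2],0,-0.3]]'

```text
t: 9.47
tool_pos: [553.5, -231.0, 54.0]
eef_rot: [-0.058, 0.998, 0.001, -0.002]
wrist_force: [-1.2, 0.4, -0.8]
opening: 30.0
grasp_force: 0.0
```

>>> drive_tool --increments '[[[0,0,-0.3],0,-0.3],[[0,0,-0.6],0,-0.3],[[0,0,-0.9],0,-0.3],[[0,0,-1.0],0,-0.3],[[0,0,-1.0],0,-0.3]]'

```text
t: 9.88
tool_pos: [555.0, -231.9, 46.7]
eef_rot: [-0.058, 0.998, -0.0, 0.0]
wrist_force: [-0.5, -0.3, -1.0]
opening: 29.9
grasp_force: 0.0
```

>>> drive_tool --increments '[[[0,-0.2,0],0,-0.3],[[0,-0.2,0],0,-0.5],[[0,-0.2,0],0,-0.8],[[0,-0.2,0],0,-1],[[0,-0.2,0],0,-1]]' --force 40

```text
t: 10.3
tool_pos: [555.0, -234.0, 46.7]
eef_rot: [-0.058, 0.998, -0.0, 0.0]
wrist_force: [-1.1, -0.6, 5.3]
opening: 10.7
grasp_force: 39.7
```

>>> drive_tool --increments '[[[0,0,0],0,-1],[[0,0,0],0,-1],[[0,0,0],0,-1],[[0,0,1],0,-1],[[0,0,3],0,-1]]' --force 80

```text
t: 10.72
tool_pos: [553.5, -233.2, 75.2]
eef_rot: [-0.058, 0.998, 0.001, -0.002]
wrist_force: [-1.1, -0.4, -1.5]
opening: 10.0
grasp_force: 78.4
```

>>> drive_tool --increments '[[[0,0,2],0,-1],[[0,0,4],0,-1],[[0,0,7],0,-1],[[0,1,7],0,-1],[[0,3,7],0,-1]]'

```text
t: 11.13
tool_pos: [556.1, -205.5, 148.8]
eef_rot: [-0.057, 0.998, -0.001, 0.002]
wrist_force: [0.6, 0.6, -2.4]
opening: 9.9
grasp_force: 78.4
```

>>> drive_tool --increments '[[[0,4,0],0.01,-1],[[-0.1,8,0],0.02,-1],[[-0.2,12,0],0.03,-1],[[-0.25,16,0],0.03,-1],[[-0.3,20,0],0.03,-1]]'

```text
t: 11.55
tool_pos: [551.3, -2.0, 146.7]
eef_rot: [-0.073, 0.997, 0.0, 0.0]
wrist_force: [1.3, 1.0, -0.9]
opening: 9.8
grasp_force: 78.4
```

>>> drive_tool --increments '[[[0,4,0],0,-1],[[-0.1,8,0],0,-1],[[-0.2,12,0],0,-1],[[-0.25,16,0],0,-1],[[-0.3,19,0],0,-1]]'

```text
t: 11.97
tool_pos: [548.2, 189.3, 146.8]
eef_rot: [-0.073, 0.997, 0.0, 0.0]
wrist_force: [0.4, -0.1, -0.3]
opening: 9.9
grasp_force: 78.4
```

>>> drive_tool --increments '[[[0,4,0],0,-1],[[-0.1,8,0],0,-1],[[-0.2,10.3,-1],0,-1],[[-0.2,10.3,-3],0,-1],[[-0.2,10.3,-5],0,-1]]'

```text
t: 12.38
tool_pos: [546.8, 291.4, 96.6]
eef_rot: [-0.074, 0.997, 0.0, 0.001]
wrist_force: [-0.6, -0.7, -0.6]
opening: 9.9
grasp_force: 78.5
```

>>> drive_tool --increments '[[[0,0,0],0,-1],[[0,0,0],0,-1],[[0,0,0],0,-1]]'

```text
t: 12.63
tool_pos: [547.2, 289.1, 97.3]
eef_rot: [-0.073, 0.997, 0.0, 0.0]
wrist_force: [-0.6, 0.4, -1.1]
opening: 9.6
grasp_force: 78.4
```

Target y is 292.

>>> drive_tool --increments '[[[0,0.3,-1.5],0,-1],[[0,0.3,-2.4],0,-1],[[0,0.3,-2.8],0,-1],[[0,0.3,-2.9],0,-1],[[0,0.3,-2.9],0,-1]]'

```text
t: 13.05
tool_pos: [546.9, 291.9, 67.5]
eef_rot: [-0.073, 0.997, -0.0, -0.0]
wrist_force: [-0.2, 0.6, -1.1]
opening: 9.7
grasp_force: 78.4
```

>>> drive_tool --increments '[[[0,0,-0.2],0,-1],[[0,0,-0.3],0,-1],[[0,0,-0.4],0,-1],[[0,0,-0.5],0,-1],[[0,0,-0.5],0,-1]]'

```text
t: 13.47
tool_pos: [546.8, 292.1, 62.2]
eef_rot: [-0.073, 0.997, -0.0, -0.0]
wrist_force: [0.2, -0.1, -0.8]
opening: 9.8
grasp_force: 78.4
```

>>> drive_tool --increments '[[[0,0.15,0],0,-1],[[0,0.25,0],0,-1],[[0,0.3,0],0,-1],[[0,0.3,0],0,-1],[[0,0.3,0],0,-1]]'

```text
t: 13.88
tool_pos: [546.8, 295.2, 62.3]
eef_rot: [-0.073, 0.997, 0.0, 0.0]
wrist_force: [-0.4, 0.3, -1.2]
opening: 9.8
grasp_force: 78.4
```

>>> drive_tool --increments '[[[0,-0.3,0],0,-1],[[0,-0.5,0],0,-1],[[0,-0.6,0],0,-1],[[0,-0.6,0],0,-1],[[0,-0.6,0],0,-1]]'

```text
t: 14.3
tool_pos: [546.9, 291.0, 62.6]
eef_rot: [-0.073, 0.997, 0.001, 0.001]
wrist_force: [-5.0, 21.0, -2.4]
opening: 9.8
grasp_force: 78.7
```

>>> drive_tool --increments '[[[0,0.4,0],0,-1],[[0,0.7,0],0,-1],[[0,0.75,0],0,-1],[[0,0.75,0],0,-1],[[0,0.75,0],0,-1]]'

```text
t: 14.72
tool_pos: [546.8, 296.3, 62.2]
eef_rot: [-0.073, 0.997, -0.0, -0.0]
wrist_force: [-0.2, 0.3, -1.4]
opening: 9.8
grasp_force: 79.0
```

>>> drive_tool --increments '[[[0,-0.25,-0.1],0,-1],[[0,-0.25,-0.3],0,-1],[[0,-0.25,-0.45],0,-1],[[0,-0.25,-0.45],0,-1],[[0,-0.25,-0.45],0,-1]]'

```text
t: 15.13
tool_pos: [546.9, 293.7, 58.8]
eef_rot: [-0.073, 0.997, -0.0, 0.0]
wrist_force: [-5.6, -5.2, 21.8]
opening: 9.5
grasp_force: 82.0
```

>>> drive_tool --increments '[[[0,0,0],0,-0.6],[[0,0,0],0,-0.4],[[0,0,0],0,-0.3],[[0,0,2],0,-0.3],[[0,0,4],0,-0.3]]'

```text
t: 15.55
tool_pos: [545.9, 293.6, 97.0]
eef_rot: [-0.073, 0.997, -0.001, -0.001]
wrist_force: [0.4, 0.0, 0.2]
opening: 30.2
grasp_force: 0.0
```

>>> drive_tool --increments '[[[0,-3,3],0,-0.3],[[0.1,-7,4],-0.01,-0.3],[[0.2,-11,4],-0.02,-0.3],[[0.3,-15,4],-0.03,-0.3],[[0.4,-19,4],-0.03,-0.3]]'

```text
t: 15.97
tool_pos: [550.6, 102.6, 138.1]
eef_rot: [-0.058, 0.998, 0.0, 0.0]
wrist_force: [0.9, 0.2, 0.4]
opening: 29.8
grasp_force: 0.0
```

>>> drive_tool --increments '[[[0.1,-4,0],0,-0.3],[[0.2,-8,0],0,-0.3],[[0.3,-12,0],0,-0.3],[[0.4,-16,0],0,-0.3],[[0.5,-19,0],0,-0.3]]'

```text
t: 16.38
tool_pos: [555.6, -88.8, 137.7]
eef_rot: [-0.058, 0.998, -0.0, 0.0]
wrist_force: [0.9, -0.6, 0.2]
opening: 30.0
grasp_force: 0.0
```

>>> drive_tool --increments '[[[0.1,-4,0],0,-0.3],[[0.2,-8,0],0,-0.3],[[0.3,-12,0],0,-0.3],[[0.4,-16,0],0,-0.3],[[0.4,-19,0],0,-0.3]]'

```text
t: 16.8
tool_pos: [559.7, -279.1, 137.7]
eef_rot: [-0.058, 0.998, -0.0, 0.0]
wrist_force: [-0.3, 0.2, -0.4]
opening: 29.8
grasp_force: 0.0
```

>>> drive_tool --increments '[[[0,0,0],0,-0.3],[[0,0,0],0,-0.3]]'

```text
t: 16.97
tool_pos: [559.4, -277.5, 137.3]
eef_rot: [-0.057, 0.998, 0.0, -0.0]
wrist_force: [0.5, 0.7, 0.1]
opening: 30.1
grasp_force: 0.0
```

>>> drive_tool --increments '[[[0,0.1,-2],0,-0.3],[[0,0.1,-5],0,-0.3],[[0,0.1,-7],0,-0.3],[[0,0.1,-8],0,-0.3],[[0,0.1,-8],0,-0.3]]'

```text
t: 17.38
tool_pos: [558.6, -273.1, 55.6]
eef_rot: [-0.059, 0.998, 0.001, -0.002]
wrist_force: [-0.8, 1.0, -0.4]
opening: 30.0
grasp_force: 0.0
```

>>> drive_tool --increments '[[[0,0,-0.3],0,-0.3],[[0,0,-0.6],0,-0.3],[[0,0,-0.9],0,-0.3],[[0,0,-1.1],0,-0.3],[[0,0,-1.1],0,-0.3]]'

```text
t: 17.8
tool_pos: [559.9, -274.9, 47.0]
eef_rot: [-0.058, 0.998, -0.0, 0.0]
wrist_force: [0.2, -0.2, -0.0]
opening: 29.7
grasp_force: 0.0
```

>>> drive_tool --increments '[[[0,0,0],0,-0.3],[[0,0,0],0,-0.5],[[0,0,0],0,-0.8],[[0,0,0],0,-1],[[0,0,0],0,-1]]' --force 40

```text
t: 18.22
tool_pos: [560.0, -275.0, 47.2]
eef_rot: [-0.058, 0.998, -0.0, 0.0]
wrist_force: [-0.8, 0.3, 5.8]
opening: 10.9
grasp_force: 39.7
```

>>> drive_tool --increments '[[[0,0,0],0,-1],[[0,0,0],0,-1],[[0,0,0],0,-1],[[0,0,1],0,-1],[[0,0,3],0,-1]]' --force 80

```text
t: 18.63
tool_pos: [558.5, -274.1, 75.6]
eef_rot: [-0.058, 0.998, 0.001, -0.002]
wrist_force: [-1.6, 0.4, -1.3]
opening: 9.5
grasp_force: 78.4
```

>>> drive_tool --increments '[[[0,0,2],0,-1],[[0,0,4],0,-1],[[0,0,7],0,-1],[[0,1,7],0,-1],[[0,3,7],0,-1]]'

```text
t: 19.05
tool_pos: [561.1, -246.6, 149.2]
eef_rot: [-0.057, 0.998, -0.001, 0.002]
wrist_force: [0.0, 0.8, -1.6]
opening: 9.7
grasp_force: 78.5
```

>>> drive_tool --increments '[[[0,4,0],0.01,-1],[[-0.1,8,0],0.02,-1],[[-0.2,12,0],0.03,-1],[[-0.25,16,0],0.03,-1],[[-0.3,20,0],0.03,-1]]'

```text
t: 19.47
tool_pos: [556.3, -43.0, 147.2]
eef_rot: [-0.073, 0.997, 0.0, 0.0]
wrist_force: [1.4, 0.5, -1.9]
opening: 9.5
grasp_force: 78.5
```

>>> drive_tool --increments '[[[0,4,0],0,-1],[[-0.1,8,0],0,-1],[[-0.2,12,0],0,-1],[[-0.25,16,0],0,-1],[[-0.3,19,0],0,-1]]'

```text
t: 19.88
tool_pos: [553.3, 148.2, 147.2]
eef_rot: [-0.073, 0.997, 0.0, 0.0]
wrist_force: [0.1, -0.6, -0.2]
opening: 10.0
grasp_force: 78.5
```

>>> drive_tool --increments '[[[0,4,0],0,-1],[[0,8,0],0,-1],[[-0.1,10.7,-1],0,-1],[[-0.1,10.7,-3],0,-1],[[-0.1,10.7,-5],0,-1]]'

```text
t: 20.3
tool_pos: [552.9, 254.5, 97.1]
eef_rot: [-0.074, 0.997, 0.0, 0.001]
wrist_force: [-0.3, -0.1, -2.1]
opening: 9.5
grasp_force: 78.6
```

>>> drive_tool --increments '[[[0,0,0],0,-1],[[0,0,0],0,-1],[[0,0,0],0,-1]]'

```text
t: 20.55
tool_pos: [553.2, 252.0, 97.7]
eef_rot: [-0.073, 0.997, 0.0, 0.0]
wrist_force: [1.0, -0.6, -0.4]
opening: 9.9
grasp_force: 78.5
```

>>> drive_tool --increments '[[[0,0,-1.5],0,-1],[[0,0,-2.4],0,-1],[[0,0,-3],0,-1],[[0,0,-3.3],0,-1],[[0,0,-3.4],0,-1]]'

```text
t: 20.97
tool_pos: [552.8, 251.9, 62.6]
eef_rot: [-0.073, 0.997, -0.0, -0.0]
wrist_force: [0.9, -0.9, -1.1]
opening: 9.5
grasp_force: 78.5
```

>>> drive_tool --increments '[[[0,0,-0.2],0,-1],[[0,0,-0.3],0,-1],[[0,0,-0.4],0,-1],[[0,0,-0.45],0,-1],[[0,0,-0.45],0,-1]]'

```text
t: 21.38
tool_pos: [553.1, 252.2, 59.4]
eef_rot: [-0.073, 0.997, 0.0, 0.0]
wrist_force: [-2.8, -1.8, 13.9]
opening: 9.3
grasp_force: 80.5
```

>>> drive_tool --increments '[[[0,0,0],0,-0.6],[[0,0,0],0,-0.4],[[0,0,0],0,-0.3],[[0,0,2],0,-0.3],[[0,0,4],0,-0.3]]'

```text
t: 21.8
tool_pos: [552.0, 251.8, 97.7]
eef_rot: [-0.073, 0.997, -0.0, -0.001]
wrist_force: [0.0, 0.1, 0.0]
opening: 29.6
grasp_force: 0.0
```

>>> drive_tool --increments '[[[0,-3,3],0,0],[[0,-7,4],0,0],[[0,-11,4],0,0],[[0,-15,4],0,0],[[0,-19,4],0,0]]'

```text
t: 22.22
tool_pos: [552.7, 60.6, 138.8]
eef_rot: [-0.073, 0.997, -0.0, 0.0]
wrist_force: [1.1, 0.2, -0.3]
opening: 42.3
grasp_force: 0.0
```

>>> drive_tool --increments '[[[0,-4,0],0,0],[[0,-8,0],0,0],[[0,-12,0],0,0],[[0,-16,0],0,0],[[0,-20,0],0,0]]'

```text
t: 22.63
tool_pos: [552.5, -139.9, 138.4]
eef_rot: [-0.073, 0.997, -0.0, 0.0]
wrist_force: [1.8, 0.8, -0.2]
opening: 42.9
grasp_force: 0.0
```

Run:
```python
from h import *
p,d=r.read_camera("top"); np.savez("top1.npz",p=p,d=d)
q,d2=r.read_camera("scene"); np.savez("scene1.npz",p=q,d=d2)
print(fit("top",p,"tmpl",(230,288,160,248),(545,17,.19)))
W=cloud("top",d); print("bar",rect(W,box(W,228,290,158,250,28,60)),np.nanmedian(W[box(W,228,290,158,250,28,60)],0))
a=cv2.resize(p[160:260,120:290],None,fx=4.7,fy=4.7,interpolation=cv2.INTER_CUBIC)
F=(550,273,FIX[2])
over("top",a,BOX["fix"],F,0,(0,255,0),off=(120,160),k=4.7)
for t in(-63,-21,21):over("top",a,[bx(t,0,6,32,72,12)],F,20,(255,0,0),off=(120,160),k=4.7)
cv2.imwrite("pics/d.png",a[:,:,::-1])
b=cv2.resize(q[150:245,315:410],None,fx=6,fy=6,interpolation=cv2.INTER_CUBIC)
over("scene",b,BOX["fix"],F,0,(0,255,0),off=(315,150),k=6)
for t in(-63,-21,21):over("scene",b,[bx(t,0,6,32,72,12)],F,20,(255,0,0),off=(315,150),k=6)
cv2.imwrite("pics/e.png",b[:,:,::-1])
```

```text
(array([5.42858e+02, 1.62552e+01, 1.86900e-01]), np.float64(148.2), np.float64(2317.0))
bar [545.6, 18.2, 58.9, 14.3, -1.3708, 103] [545.76403008  17.52202379  47.62539161]
```

View pics/d.png

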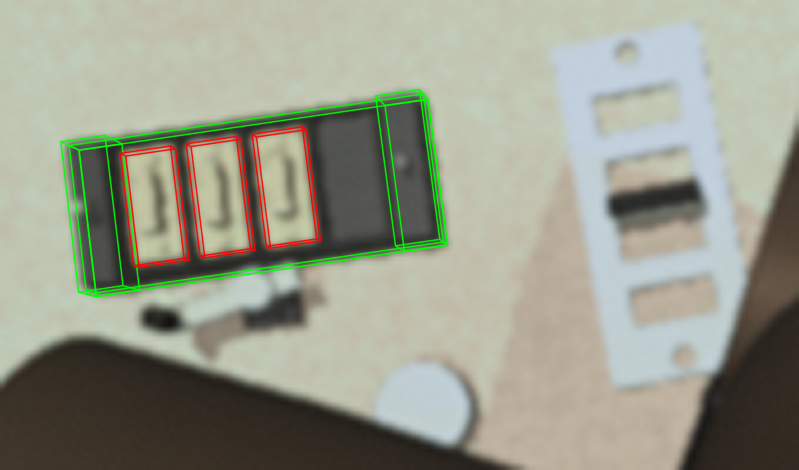

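View pics/e.png

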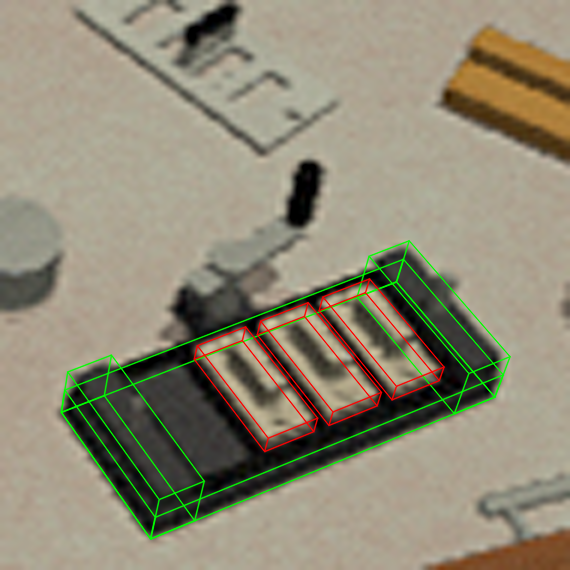

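All three castings lie in nests (red outlines match in both views) and the template hasn't moved. Going to the template's bar, turning -1.53 rad.

>>> drive_tool --increments '[[[0,1,0],-0.12,0],[[0,2,0],-0.24,0],[[0,3,0],-0.36,0],[[-0.2,4,0],-0.48,0],[[-0.3,5,0],-0.6,0]]'

```text
t: 23.15
tool_pos: [549.6, -87.0, 138.2]
eef_rot: [0.228, 0.974, 0.0, -0.0]
wrist_force: [0.7, 0.6, 0.2]
opening: 42.5
grasp_force: 0.0
```

>>> drive_tool --increments '[[[0,1,0],-0.12,0],[[0,2,0],-0.24,0],[[0,3,0],-0.36,0],[[-0.2,4,0],-0.48,0],[[-0.3,5,0],-0.6,0]]'

```text
t: 23.57
tool_pos: [546.6, -36.9, 138.3]
eef_rot: [0.505, 0.863, -0.0, -0.0]
wrist_force: [0.2, 0.1, 0.1]
opening: 42.8
grasp_force: 0.0
```

>>> drive_tool --increments '[[[0,2,0],-0.12,0],[[0,4,0],-0.24,0],[[-0.2,5.7,0],-0.329,0],[[-0.2,5.7,0],-0.329,0],[[-0.2,5.7,0],-0.329,0]]'

```text
t: 23.98
tool_pos: [544.6, 20.2, 138.3]
eef_rot: [0.636, 0.771, -0.0, -0.0]
wrist_force: [-0.1, 0.0, -0.3]
opening: 43.0
grasp_force: 0.0
```

>>> drive_tool --increments '[[[0,0,-2],0,0],[[0,0,-5],0,0],[[0,0,-8],0,0],[[0,0,-9.4],0,0],[[0,0,-9.4],0,0]]'

```text
t: 24.4
tool_pos: [543.0, 18.6, 41.4]
eef_rot: [0.637, 0.771, -0.001, -0.002]
wrist_force: [-1.1, 0.9, 0.4]
opening: 42.9
grasp_force: 0.0
```

>>> drive_tool --increments '[[[0,0,0],0,-0.2],[[0,0,0],0,-0.5],[[0,0,0],0,-0.8],[[0,0,0],0,-1],[[0,0,0],0,-1]]' --force 40

```text
t: 24.82
tool_pos: [545.8, 19.0, 45.6]
eef_rot: [0.637, 0.77, 0.001, 0.001]
wrist_force: [-0.3, -3.0, 9.7]
opening: 13.3
grasp_force: 40.9
```

>>> drive_tool --increments '[[[0,0,0],0,-1],[[0,0,0],0,-1],[[0,0,0],0,-1]]' --force 110

```text
t: 25.07
tool_pos: [545.8, 19.0, 45.8]
eef_rot: [0.637, 0.77, 0.001, 0.001]
wrist_force: [-1.3, -4.3, 12.8]
opening: 11.8
grasp_force: 108.0
```

>>> drive_tool --increments '[[[0,0,1],0,-1],[[0,0,3],0,-1],[[0,0,6],0,-1],[[0,0,9],0,-1],[[0,0,11],0,-1]]'

```text
t: 25.48
tool_pos: [545.2, 19.2, 157.5]
eef_rot: [0.638, 0.77, 0.001, 0.001]
wrist_force: [1.2, 0.3, -5.5]
opening: 11.8
grasp_force: 108.5
```

>>> drive_tool --increments '[[[0,1,0],0.1,-1],[[0,3,0],0.2,-1],[[0,5,0],0.3,-1],[[0,7,0],0.41,-1],[[0.1,9,0],0.51,-1]]'

```text
t: 25.9
tool_pos: [545.3, 110.0, 155.2]
eef_rot: [0.42, 0.907, 0.0, 0.0]
wrist_force: [-0.0, -0.4, -6.3]
opening: 12.0
grasp_force: 108.4
```

>>> drive_tool --increments '[[[0,2,0],0.1,-1],[[0,4,0],0.2,-1],[[0,6,0],0.3,-1],[[0.1,8,0],0.41,-1],[[0.2,10,0],0.51,-1]]'

```text
t: 26.32
tool_pos: [547.4, 210.1, 155.1]
eef_rot: [0.178, 0.984, 0.0, -0.0]
wrist_force: [0.5, 0.3, -5.1]
opening: 12.1
grasp_force: 108.5
```

>>> drive_tool --increments '[[[0,2,0],0.1,-1],[[0,4,0],0.2,-1],[[0,5,0],0.3,-1],[[0.1,6,0],0.41,-1],[[0.2,6.4,0],0.51,-1]]'

```text
t: 26.73
tool_pos: [549.4, 274.5, 155.1]
eef_rot: [-0.077, 0.997, 0.0, 0.0]
wrist_force: [-0.3, 1.1, -4.1]
opening: 11.6
grasp_force: 108.5
```

>>> drive_tool --increments '[[[0,0,0],0,-1],[[0,0,0],0,-1],[[0,0,0],0,-1]]'

```text
t: 26.98
tool_pos: [549.6, 272.7, 154.6]
eef_rot: [-0.072, 0.997, -0.0, -0.0]
wrist_force: [-0.1, -0.1, -6.1]
opening: 11.6
grasp_force: 108.5
```

>>> drive_tool --increments '[[[0,0,-1],0,-1],[[0,0,-2.5],0,-1],[[0,0,-3.6],0,-1],[[0,0,-3.6],0,-1],[[0,0,-3.6],0,-1]]'

```text
t: 27.4
tool_pos: [549.2, 272.6, 117.4]
eef_rot: [-0.073, 0.997, -0.0, -0.001]
wrist_force: [-0.0, -0.4, -6.0]
opening: 11.7
grasp_force: 108.3
```

Run:
```python
from h import *
s=r.read_state(); t=s["tool_pos"]; print(t,held(s),s["torque"])
F=(550,273,FIX[2]); PIN=[bx(-100,0,50,12,12,28),bx(100,0,47.5,7,12,23)]
HOLE=[bx(-100,0,4,13.4,13.4,8),bx(100,0,4,13.4,13.4,8)]
look("g","scene",315,410,140,250,[(BOX["fix"]+PIN,F,0,(0,255,0)),(BOX["tmpl"]+HOLE,(t[0],t[1],held(s)),t[2]-45.6,(255,0,0))],k=5.4)
```

```text
[549.24528977 272.62884112 117.36556143] 1.7169784336127878 [ 0.01229986 -0.02643003 -0.00487841]
```

View pics/g.png

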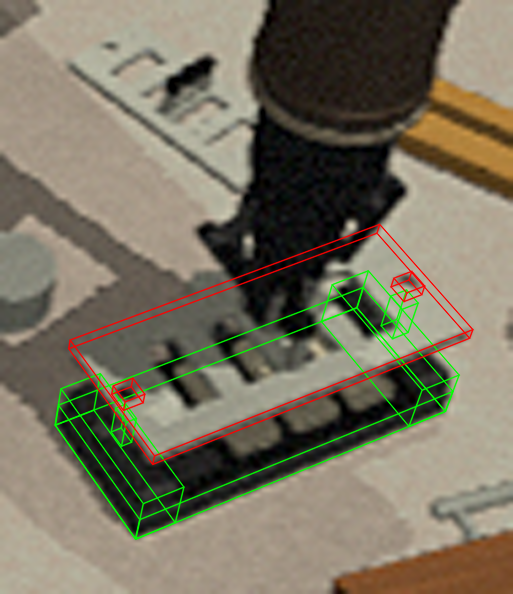

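>>> drive_tool --increments '[[[0.05,0.05,-0.4],0,-1],[[0.05,0.05,-0.7],0,-1],[[0.05,0.05,-0.9],0,-1],[[0.05,0.05,-1.1],0,-1],[[0.05,0.05,-1.1],0,-1]]'

```text
t: 27.87
tool_pos: [550.2, 273.6, 107.0]
eef_rot: [-0.074, 0.997, -0.0, -0.0]
wrist_force: [-0.1, 1.0, -5.5]
opening: 11.8
grasp_force: 108.5
```

>>> drive_tool --increments '[[[0,0,-0.1],0,-1],[[0,0,-0.2],0,-1],[[0,0,-0.3],0,-1],[[0,0,-0.3],0,-1],[[0,0,-0.3],0,-1]]'

```text
t: 28.28
tool_pos: [550.4, 273.7, 104.3]
eef_rot: [-0.074, 0.997, 0.0, 0.0]
wrist_force: [0.8, 0.5, -5.5]
opening: 11.9
grasp_force: 108.5
```

>>> drive_tool --increments '[[[0,0,-0.1],0,-1],[[0,0,-0.2],0,-1],[[0,0,-0.3],0,-1],[[0,0,-0.3],0,-1],[[0,0,-0.3],0,-1]]'

```text
t: 28.7
tool_pos: [550.3, 273.6, 101.2]
eef_rot: [-0.074, 0.997, -0.0, -0.0]
wrist_force: [0.1, 0.2, -5.8]
opening: 12.1
grasp_force: 108.4
```

>>> drive_tool --increments '[[[0,0,-0.1],0,-1],[[0,0,-0.2],0,-1],[[0,0,-0.3],0,-1],[[0,0,-0.3],0,-1],[[0,0,-0.3],0,-1]]'

```text
t: 29.12
tool_pos: [550.4, 273.6, 98.2]
eef_rot: [-0.074, 0.997, -0.0, 0.0]
wrist_force: [0.6, -0.4, -5.1]
opening: 12.2
grasp_force: 108.4
```

>>> drive_tool --increments '[[[0,0,-0.3],0,-1],[[0,0,-0.5],0,-1],[[0,0,-0.7],0,-1],[[0,0,-0.8],0,-1],[[0,0,-0.8],0,-1]]'

```text
t: 29.53
tool_pos: [550.3, 273.6, 90.0]
eef_rot: [-0.074, 0.997, -0.0, -0.0]
wrist_force: [2.1, 0.6, -4.9]
opening: 11.9
grasp_force: 108.4
```

>>> drive_tool --increments '[[[0,0,-0.3],0,-1],[[0,0,-0.5],0,-1],[[0,0,-0.65],0,-1],[[0,0,-0.7],0,-1],[[0,0,-0.7],0,-1]]'

```text
t: 29.95
tool_pos: [550.3, 273.6, 83.1]
eef_rot: [-0.074, 0.997, -0.0, -0.0]
wrist_force: [1.5, 0.0, -5.4]
opening: 11.6
grasp_force: 108.4
```

>>> drive_tool --increments '[[[0,0,-0.1],0,-1],[[0,0,-0.15],0,-1],[[0,0,-0.2],0,-1],[[0,0,-0.2],0,-1],[[0,0,-0.2],0,-1]]'

```text
t: 30.37
tool_pos: [550.5, 273.7, 81.9]
eef_rot: [-0.074, 0.997, 0.0, 0.0]
wrist_force: [-1.1, -1.6, 5.4]
opening: 11.7
grasp_force: 110.1
```

Seated at the expected height. Releasing it, then measuring the clamp knob.

>>> drive_tool --increments '[[[0,0,0],0,-0.6],[[0,0,0],0,-0.4],[[0,0,0],0,-0.1],[[0,0,0],0,0],[[0,0,0],0,0]]'

```text
t: 30.78
tool_pos: [550.3, 273.6, 81.3]
eef_rot: [-0.074, 0.997, 0.0, -0.0]
wrist_force: [-0.4, 0.0, -0.2]
opening: 42.5
grasp_force: 0.0
```

>>> drive_tool --increments '[[[0,0,1],0,0],[[0,0,3],0,0],[[0,0,6],0,0],[[0,0,9],0,0],[[0,0,9],0,0]]'

```text
t: 31.2
tool_pos: [552.9, 274.8, 177.4]
eef_rot: [-0.074, 0.997, 0.001, 0.004]
wrist_force: [1.8, 1.0, 0.7]
opening: 42.7
grasp_force: 0.0
```

Run:
```python
from h import *
W=cloud("top",np.load("top1.npz")["d"]); m=box(W,140,190,215,245,85,110); print("knob top",rect(W,m),np.nanmedian(W[m],0))
W=cloud("scene",np.load("scene1.npz")["d"]); m=box(W,355,375,170,195,55,110); print(np.nanmedian(W[m],0),m.sum(),np.ptp(W[m],0))
s=r.read_state(); print(s["tool_pos"])
p,d=r.read_camera("scene"); W=cloud("scene",d)
F=(550.3,273.5,FIX[2])
look("i","scene",315,410,150,245,[(BOX["tmpl"],F,36,(255,0,0)),([bx(-55,-66,75,16,16,42)],F,0,(0,255,0))])
```

```text
knob top [466.2, 312.8, 14.5, 11.1, -1.543, 26] [465.9153789  312.76527706  95.67190802]
[473.31716038 310.14337806  72.47275783] 66 [34.43695785 54.44086137 42.4547671 ]
[552.9244736  274.83392026 177.44430932]
```

View pics/i.png

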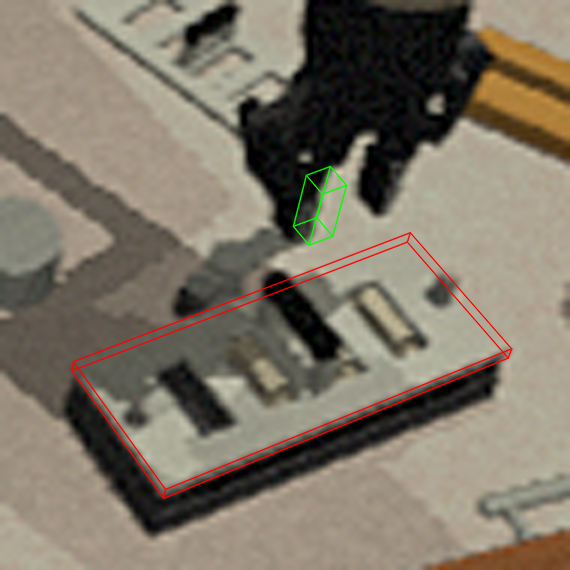

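The template lies flat on the pins (red outline matches). The knob measures (466,313), so the clamp already stands at about 0.2 rad. I'll grasp the knob and lead it round the arc about the pivot at (485,263.6).

>>> drive_tool --increments '[[[-0.8,0.4,0],-0.12,0],[[-1.6,0.8,0],-0.24,0],[[-2.4,1.2,0],-0.36,0],[[-3.2,1.6,0],-0.48,0],[[-4,2,0],-0.6,0]]'

```text
t: 31.72
tool_pos: [509.3, 293.4, 170.4]
eef_rot: [0.227, 0.974, -0.001, -0.001]
wrist_force: [0.9, -0.1, 0.5]
opening: 43.1
grasp_force: 0.0
```

>>> drive_tool --increments '[[[-0.8,0.4,0],-0.12,0],[[-1.6,0.8,0],-0.24,0],[[-2.4,1.2,0],-0.36,0],[[-3.2,1.6,0],-0.48,0],[[-4,2,0],-0.6,0]]'

```text
t: 32.13
tool_pos: [469.3, 313.4, 170.4]
eef_rot: [0.505, 0.863, -0.001, -0.0]
wrist_force: [-0.1, 0.1, 0.1]
opening: 43.0
grasp_force: 0.0
```

>>> drive_tool --increments '[[[-0.4,0.1,0],-0.1,0],[[-0.4,0.1,0],-0.167,0],[[-0.4,0.1,0],-0.167,0],[[-0.4,0.1,0],-0.167,0]]'

```text
t: 32.47
tool_pos: [466.0, 314.4, 170.7]
eef_rot: [0.572, 0.82, -0.001, -0.0]
wrist_force: [-0.3, 1.2, -0.2]
opening: 42.6
grasp_force: 0.0
```

>>> drive_tool --increments '[[[0,0,-2.5],0,0],[[0,0,-5],0,0],[[0,0,-7],0,0],[[0,0,-8.4],0,0],[[0,0,-8.4],0,0]]'

```text
t: 32.88
tool_pos: [464.9, 313.5, 84.4]
eef_rot: [0.572, 0.82, -0.002, -0.001]
wrist_force: [-0.3, -1.4, -1.0]
opening: 42.6
grasp_force: 0.0
```

>>> drive_tool --increments '[[[0,0,0],0,-0.3],[[0,0,0],0,-0.6],[[0,0,0],0,-0.8],[[0,0,0],0,-0.8],[[0,0,0],0,-0.8]]' --force 25

```text
t: 33.3
tool_pos: [466.9, 314.9, 88.1]
eef_rot: [0.573, 0.82, 0.001, 0.0]
wrist_force: [0.6, -1.2, 2.6]
opening: 15.3
grasp_force: 25.8
```

>>> drive_tool --increments '[[[-0.61,-0.24,0],0.12,-0.8],[[-1.18,-0.56,0],0.24,-0.8],[[-1.7,-0.95,0],0.36,-0.8],[[-2.18,-1.4,0],0.48,-0.8],[[-2.6,-1.91,0],0.6,-0.8]]'

```text
t: 33.72
tool_pos: [441.5, 295.3, 88.1]
eef_rot: [0.302, 0.953, 0.001, 0.001]
wrist_force: [12.5, -11.0, -0.9]
opening: 14.9
grasp_force: 25.6
```

>>> drive_tool --increments '[[[-0.35,-0.55,0],0.12,-0.8],[[-0.64,-1.14,0],0.24,-0.8],[[-0.85,-1.76,0],0.36,-0.8],[[-0.99,-2.4,0],0.48,-0.8],[[-1.05,-3.05,0],0.6,-0.8]]'

```text
t: 34.13
tool_pos: [431.6, 265.4, 88.2]
eef_rot: [0.007, 1.0, 0.001, 0.002]
wrist_force: [10.8, -0.7, -3.9]
opening: 15.0
grasp_force: 25.4
```

>>> drive_tool --increments '[[[0.02,-0.65,0],0.12,-0.8],[[0.06,-0.95,0],0.17,-0.8],[[0.08,-1.1,0],0.19,-0.8],[[0.08,-1.1,0],0.19,-0.8],[[0.08,-1.1,0],0.19,-0.8]]'

```text
t: 34.55
tool_pos: [432.4, 255.5, 88.2]
eef_rot: [-0.085, 0.996, 0.001, 0.002]
wrist_force: [3.7, 11.4, -3.4]
opening: 15.0
grasp_force: 25.7
```

>>> drive_tool --increments '[[[0,0,0],0,-0.5],[[0,0,0],0,-0.2],[[0,0,0],0,0],[[0,0,0],0,0],[[0,0,0.5],0,0]]'

```text
t: 34.97
tool_pos: [430.2, 253.8, 91.9]
eef_rot: [-0.085, 0.996, -0.0, -0.001]
wrist_force: [-0.5, -0.2, -0.2]
opening: 42.6
grasp_force: 0.0
```

>>> drive_tool --increments '[[[0,0,2],0,0],[[0,0,5],0,0],[[0,0,9],0,0],[[0,0,12],0,0],[[0,0,14],0,0]]'

```text
t: 35.38
tool_pos: [431.2, 254.3, 235.8]
eef_rot: [-0.085, 0.996, 0.001, 0.001]
wrist_force: [1.1, 0.8, 0.3]
opening: 42.5
grasp_force: 0.0
```

>>> drive_tool --increments '[[[2,-4,0],0,0],[[4,-8,0],0,0],[[6,-12,0],0,0],[[8,-16,0],0,0],[[10,-19,0],0,0]]'

```text
t: 35.8
tool_pos: [527.1, 67.5, 232.9]
eef_rot: [-0.085, 0.996, -0.0, -0.0]
wrist_force: [0.6, 1.2, -0.1]
opening: 42.5
grasp_force: 0.0
```

>>> drive_tool --increments '[[[0,-4,0],0,0],[[0,-8,0],0,0],[[0,-12,0],0,0],[[0,-16,0],0,0],[[0,-16,0],0,0]]'

```text
t: 36.22
tool_pos: [527.1, -96.4, 232.7]
eef_rot: [-0.083, 0.997, -0.001, 0.0]
wrist_force: [0.4, 0.4, 1.0]
opening: 42.6
grasp_force: 0.0
```

Run:
```python
from h import *
s=r.read_state(); print(s["tool_pos"],s["wrist_force"])
F=(550.3,273.5,FIX[2])
look("j","scene",315,410,150,245,[(BOX["tmpl"],F,36,(255,0,0)),([bx(0,-121,75,16,16,42)],F,0,(0,255,0))])
```

```text
[527.07704684 -96.41499107 232.73932113] [0.36907285 0.41445945 0.96451051]
```

View pics/j.png

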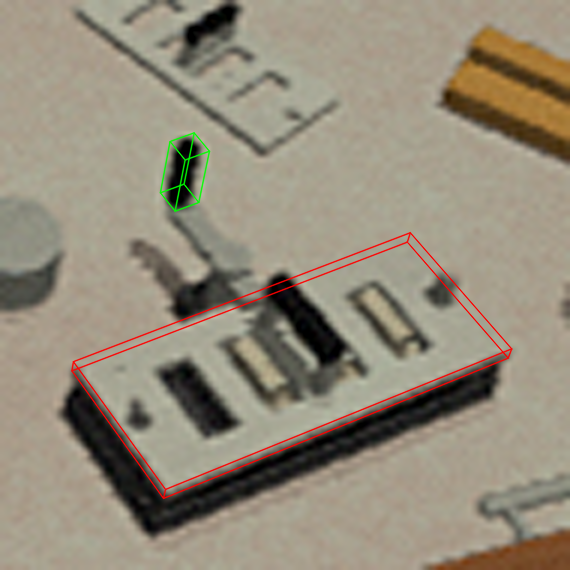

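The template lies flat on both pins, at (437,290) and (137,413). The clamp knob is at its stop position, inside the green box at (185,172), and the ribs show through the windows. Handing in.

```bash
python3 -c "
from plant import r
print(r.close_job())"
```

```text
the job is handed in; nothing more can be done
None
```

I handed the job in with all three castings in nests, the template flat on both pins and the clamp at its stop (about 1.57 rad), all checked in the camera images; hand-in returned no verdict.

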